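Serve chestnuts in the thin porcelain dish

TASK

Without squeezing, dropping or knocking it, move the thin porcelain dish from among the things on the counter onto the cork mat of the serving tray and let go of it; then use the scoop to put at least three chestnuts from the crate into it. Finally set the scoop back down flat on the bare counter, and leave the soap bottle, the mug and the jar alone.

Things in the scene. Friction and masses are not known exactly. Their poses are not given: they have to be found in the camera images.
- dish: fragile white porcelain trough, in mm 104 long (its x) x 66 wide (y) x 42 high, walls and floor 4 thick, 160 g, on the counter with a bottle at one end and a mug at the other (about 100 from its centre). Origin: centre of its underside, z up. Grasp it from above across its width (66); both long sides are free
- dish_mid (a point): the centre of the dish, 21 mm above its underside
- scoop: steel scoop flat on the counter beyond the tray, 140 g. In mm: pan 76 long (x -38 to 38) x 72 wide (y) x 30 high, open at the top and the nose (-x; sides start at x = -22 and narrow from 67 to 56 apart). Origin: centre of the pan underside, z up. Upright handle at the back (x = 44): stem 12 x 10, then from 74 to 130 up a wooden grip 22 (x) x 16 (y); pinch it across y from above, 105 up
- crate: fixed open wooden crate, in mm 260 long (its x) x 96 wide x 53 high. Origin: on the counter under the middle of the chestnuts, z up. Inner floor 8 up, x = -50 to 155, 80 wide; upright end wall at x = 155; the near end slopes up and outward at 45 degrees from x = -50 to -95. The floor beyond x = 45 starts bare: lower the scoop there, push towards -x
- tray: fixed flat wooden serving tray, in mm 160 (its x) x 250 (its y from -70 to 180) x 10 high, a jar on its +y half, a cork mat (125 along x, 90 along y, 2 thick) near its -y end. Origin: on the counter under the centre of the mat, z up; top of the mat 12 up. The dish belongs centred on the mat, its length along the tray x, either way round
- nut0: chestnut, a dark brown ball of 26 mm diameter, 12 g; origin at its centre
- nut1: chestnut, a dark brown ball of 26 mm diameter, 12 g; origin at its centre
- nut2: chestnut, a dark brown ball of 26 mm diameter, 12 g; origin at its centre
- nut3: chestnut, a dark brown ball of 26 mm diameter, 12 g; origin at its centre
- nut4: chestnut, a dark brown ball of 26 mm diameter, 12 g; origin at its centre
- nut5: chestnut, a dark brown ball of 26 mm diameter, 12 g; origin at its centre
- soap: bystander: clear soap bottle with a white cap, 56 mm diameter, 160 high, at one end of the dish; origin at its underside
- mug: bystander: terracotta mug, 68 mm diameter, 85 high, at the other end of the dish; origin at its underside
- jar: bystander: closed glass jar, 52 mm diameter, 85 high, on the tray beside the mat; origin at its underside

How it is judged:
By the outcome, as a careful person would: the job done as asked, in the order asked, and still so for the second after the job is handed in, with the robot touching nothing.
It also fails if it takes over 72 s, if anything falls off the work surface, if the arm or the gripper's body presses on something with over 40 N, if the wrist force passes 120 N, or if a joint passes its speed limit or range.

ROBOT

A 7-joint arm with a two-finger parallel gripper is mounted at the origin on the work surface. World frame = base frame: x ahead of the robot, y to its left, z up, the work surface at z = 0. Lengths are in m, angles in rad, forces in N, time in s.
With the tool pointing down it reaches from about 0.425 to 0.925 m from the base axis. Payload 6.8 kg.
Tool frame: the origin (TCP) lies midway between the tips of the shut fingers; the grasp point (between the pads) lies 19 mm behind it; z points along the fingers, y is the line along which they close (so a half turn about z gives the same grasp; the last joint's range is limited). The gripper opens to 85 mm and grips with 20 to 120 N. Pads are 22 mm wide; open, the fingers measure 114 mm over their backs; the gripper's body (76 mm by 85 mm) begins 54 mm behind the grasp point. The pads swing forward as they close: fully open they stand 13 mm farther back than shut.
Start: joints at [-1.23, 0.477, 0.022, 1.555, -0.011, 1.109, -0.083], TCP at [0.293, 0.608, 0.231] pointing down, gripper open.
Joint ranges: [-2.96, 2.96], [-0.34, 2.1], [-1.41, 1.46], [0.24, 2.44], [-1.37, 4.51], [0.17, 1.92], [-2.96, 2.96]. Speed limits (rad/s): [2.39, 2.39, 3.14, 3.14, 3.14, 3.14, 3.14].

INTERFACE

Orientations are given as a unit quaternion [w, x, y, z].
In Python, from station import * gives the robot as it stands.
- The arm moves only by the shell command python3 -m creep 'ROWS' [FORCE]. ROWS is JSON, a list of rows, each a list of 7 numbers: the gripper command: -1 is shut, 1 is fully open, values between are in proportion, then the shift along the world's x, y, z in mm, then the turn, a rotation vector about the world's x, y, z in rad. A call has 1 to 5 rows; each row shifts and turns the commanded pose from where the row before left it; what a row does not reach is not made up. A row lasts 1/8 s, in which the tool goes at most 62.5 mm and 10.7 degrees, less where a joint would pass 70% of its speed; a pose out of reach is approached as far as the arm can. A call is refused whole if a number of a shift passes 62.5 or a number of a turn 0.188, either way. A call with a gripper value outside its range is refused whole. The fingers move at their own pace and stop on an object; FORCE is the grip in N (left out, the last holds). Time passes only in rows, so rows that do not move let the fingers close. It gives the time, the measured TCP pose, the force, the opening and the grip force at its end, in the units of the state.
- get_obs(): the state, without advancing time (a new reading comes with each control period).
- read_camera(name): name is "side" or "top"; returns (picture, depth): 384x512x3 uint8, red, green, blue; 384x512 float32, m along the optical axis (not along the pixel's ray), 0 where there is no reading.
- camera_params(name): a dict with "intrinsics" (3x3 intrinsics, pixels), "cam_to_world" (4x4, takes a point from camera to world coordinates). Camera axes: x right, y up, looking along -z (the intrinsics and any distortion apply to the point x, -y, -z); pixel columns grow to the right and rows downward; lengths in m; the calibration is good to about 2 mm. A picture is of the moment at which its call begins. camera_params takes no time and is no camera call.
- hand_in(): hands the job in; it is judged then, once.
The state is a dict: "t": time; "q": joint angles; "joint_vel": joint speeds; "joint_torque": joint torques, N m; "eef_pos": TCP position; "tool_rot": TCP orientation; "contact_force": force on the tool from outside, world axes, zero at the start; "torque": the same for the moment, N m; "gripper_width": opening from 0.0 (shut) to 1.0 (fully open); "grasp_force": force on a finger pad.
Only numpy, scipy, OpenCV 4.12 (cv2) and the standard library are available. Lean on these libraries where they do the work, as an engineer would, in place of code of your own. Each camera call takes 0.05 s, during which the arm holds its last target. There are 200 camera calls.

## Working session

There is one attempt and no reset: what is moved stays moved. The work goes in short steps, Python scripts to look and compute and a shell command to move; the robot and the scene stay as the last step left them, time stands still between calls to the robot, and variables do not carry over. Pictures are saved under pics/ and viewed, at most 10 in all, crops included, and the job is handed in when it is done.

```bash
ls; mkdir -p pics
cat > h.py <<'E'
from station import *
import numpy as np, cv2
def cloud(name):
    im,d=read_camera(name); p=camera_params(name); K=np.array(p["intrinsics"]);T=np.array(p["cam_to_world"])
    v,u=np.mgrid[:d.shape[0],:d.shape[1]]
    x=(u-K[0,2])/K[0,0]*d; y=(v-K[1,2])/K[1,1]*d
    P=np.stack([x,-y,-d,np.ones_like(d)],-1)@T.T
    P=P[...,:3]; P[d==0]=np.nan
    return im,P
def save(name,im): cv2.imwrite("pics/"+name,im[...,::-1])
E
python3 - <<'E'
from h import *
o=get_obs();print(o)
for n in("top","side"):
    im,P=cloud(n);save(n+"0.png",im);np.savez(n+"0.npz",im=im,P=P)
    print(n,camera_params(n))
E
```

```text
pics
{'t': 0.0, 'q': array([-1.23009829,  0.47781377,  0.02236619,  1.55647568, -0.0115071 ,
        1.1093    , -0.08309187]), 'joint_vel': array([-0.00133676, -0.0005335 ,  0.00180732,  0.00046293, -0.00131398,
       -0.00126022, -0.00040523]), 'joint_torque': array([ 6.75959618e-04, -5.96444178e+01,  1.60800666e+00, -2.81197625e+01,
        1.24412737e-02,  9.28773807e-03, -1.66324315e-05]), 'eef_pos': array([0.29263569, 0.60759485, 0.23030684]), 'tool_rot': array([-1.36261888e-04,  2.22519023e-01,  9.74927901e-01, -9.24143997e-04]), 'contact_force': array([-0.05491337, -0.30869979,  0.24188589]), 'torque': array([ 0.03293638,  0.03494008, -0.00792029]), 'grasp_force': 0.0, 'gripper_width': 0.9973220472847314}
top {'intrinsics': array([[499.87183835,   0.        , 260.14860568],
       [  0.        , 499.87183835, 196.37354235],
       [  0.        ,   0.        ,   1.        ]]), 'cam_to_world': array([[-0.0081702 ,  0.99313675, -0.11667322,  0.38393127],
       [-0.99995284, -0.00872689, -0.00426129, -0.02725062],
       [-0.00525024,  0.1166329 ,  0.99316122,  1.42370205],
       [ 0.        ,  0.        ,  0.        ,  1.        ]])}
side {'intrinsics': array([[380.62290412,   0.        , 256.85068078],
       [  0.        , 380.62290412, 190.96325533],
       [  0.        ,   0.        ,   1.        ]]), 'cam_to_world': array([[ 0.94816454,  0.21854748, -0.23069679,  0.28691489],
       [-0.31769906,  0.63555282, -0.70366179, -0.70944718],
       [-0.00716351,  0.74047931,  0.67204098,  0.72368454],
       [ 0.        ,  0.        ,  0.        ,  1.        ]])}
```

View pics/top0.png

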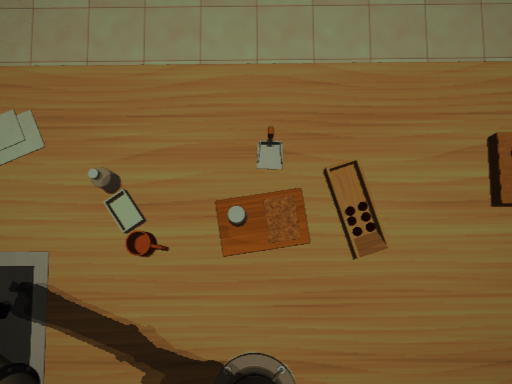

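View pics/side0.png

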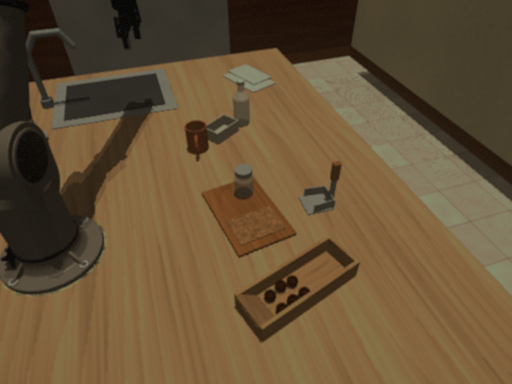

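The top view shows the dish at about (125,210), between the soap (103,178) and the mug (140,243). The tray is at (263,222) with its mat at (283,218) and the jar at (237,215). The scoop is at (270,155) with its handle at (270,132), and the crate is at (355,210) with the nuts near (360,220).

```bash
cat > m.py <<'E'
from h import *
def rect(P2):
    r=cv2.minAreaRect((P2*1000).astype(np.float32)); b=cv2.boxPoints(r); e=b[1]-b[0];f=b[2]-b[1]
    if np.linalg.norm(f)>np.linalg.norm(e): e,f=f,e
    return np.round(r[0],1),np.round([np.linalg.norm(e),np.linalg.norm(f)],1),round(np.degrees(np.arctan2(e[1],e[0]))%180,1)
def sel(P,u0,u1,v0,v1,z0,z1):
    m=np.zeros(P.shape[:2],bool);m[v0:v1,u0:u1]=True
    return m&(P[...,2]>z0)&(P[...,2]<z1)
E
python3 - <<'E'
from m import *
f=np.load("top0.npz");im,P=f["im"],f["P"]; print("table z",np.nanmedian(P[300:340,300:400,2]))
def big(m):
    n,l,s,_=cv2.connectedComponentsWithStats(m.astype(np.uint8));k=1+np.argmax(s[1:,4]);return l==k
m=big(sel(P,100,150,186,236,.03,.055)&(im.min(-1)>90)) ;print("dishrim",m.sum(),rect(P[m][:,:2]))
m=sel(P,100,150,186,236,-.01,.06)&(im.min(-1)>100); print("dish white",m.sum(),rect(P[big(m)][:,:2]),np.nanpercentile(P[m][:,2],[5,50,95]))
m=big(sel(P,205,320,180,262,.006,.02));print("tray",m.sum(),rect(P[m][:,:2]))
hs=cv2.cvtColor(im,cv2.COLOR_RGB2HSV)
print("mat px",im[220,283],"wood",im[240,250],im[195,250])
m=big(sel(P,315,395,150,265,.04,.07));print("crate",m.sum(),rect(P[m][:,:2]))
m=big(sel(P,315,395,150,265,.004,.07));print("crateall",m.sum(),rect(P[m][:,:2]))
m=sel(P,335,385,195,240,-.01,.06)&(im.max(-1)<45)
n,l,s,c=cv2.connectedComponentsWithStats(m.astype(np.uint8))
for k in range(1,n):
    if s[k,4]>10: print("nut",s[k,4],np.round(P[l==k].mean(0)*1000),c[k])
m=sel(P,250,292,120,175,.003,.04);print("pan",m.sum(),rect(P[big(m)][:,:2]))
m=sel(P,250,292,115,175,.06,.15);print("grip",m.sum(),rect(P[m][:,:2]),P[m][:,2].max(),np.median(P[m],0))
for n,b,z in(("soap",(85,125,160,195),(.1,.2)),("mug",(122,172,228,260),(.05,.1)),("jar",(222,250,202,232),(.05,.12))):
    m=sel(P,*b,*z);print(n,rect(P[m][:,:2]),P[m][:,2].max())
E
```

```text
table z -0.0002442978968715259
dishrim 38 (array([488. , 327.4]), array([74.3, 34.7], dtype=float32), np.float32(166.7))
dish white 548 (array([509.5, 358.7]), array([95.6, 58.7], dtype=float32), np.float32(33.8)) [-0.00101142  0.00420016  0.01077   ]
tray 4310 (array([479.3, -26.8]), array([252.9, 163.1], dtype=float32), np.float32(98.8))
mat px [117  70  28] wood [121  61  16] [99 64 27]
crate 1026 (array([ 514.7, -289.5]), array([264.8,  98.5], dtype=float32), np.float32(17.6))
crateall 3486 (array([ 515.5, -295.1]), array([285.8, 115.4], dtype=float32), np.float32(17.7))
nut 175 [ 479. -335.   26.] [372.45714286 219.84      ]
nut 87 [ 482. -249.   17.] [341.40229885 219.43678161]
nut 63 [ 519. -307.   27.] [362.15873016 205.87301587]
nut 62 [ 505. -272.   28.] [349.77419355 210.74193548]
nut 62 [ 489. -315.   28.] [365.30645161 216.29032258]
nut 56 [ 478. -275.   30.] [351.26785714 220.42857143]
nut 62 [ 449. -290.   29.] [356.82258065 230.9516129 ]
pan 646 (array([672.2, -55.2]), array([103.6,  88.3], dtype=float32), np.float32(97.5))
grip 72 (array([713. , -50.9]), array([22.7, 14.1], dtype=float32), np.float32(0.7)) 0.13844815714228842 [ 0.70727143 -0.0517403   0.12698131]
soap (array([595. , 403.7]), array([52.5, 47.9], dtype=float32), np.float32(156.3)) 0.16651388312919413
mug (array([418.8, 289.1]), array([99. , 64.2], dtype=float32), np.float32(89.5)) 0.09255104403844117
jar (array([491.6,  42.1]), array([49.1, 46.7], dtype=float32), np.float32(89.2)) 0.10151534187493128
```

Run:
```python
from h import *
f=np.load("top0.npz");im=f["im"]
a=cv2.resize(im[110:270,200:400],(800,640),interpolation=cv2.INTER_CUBIC)[:600]
save("c0.png",cv2.convertScaleAbs(a,alpha=1.8))
```

```text
(no output)
```

View pics/c0.png

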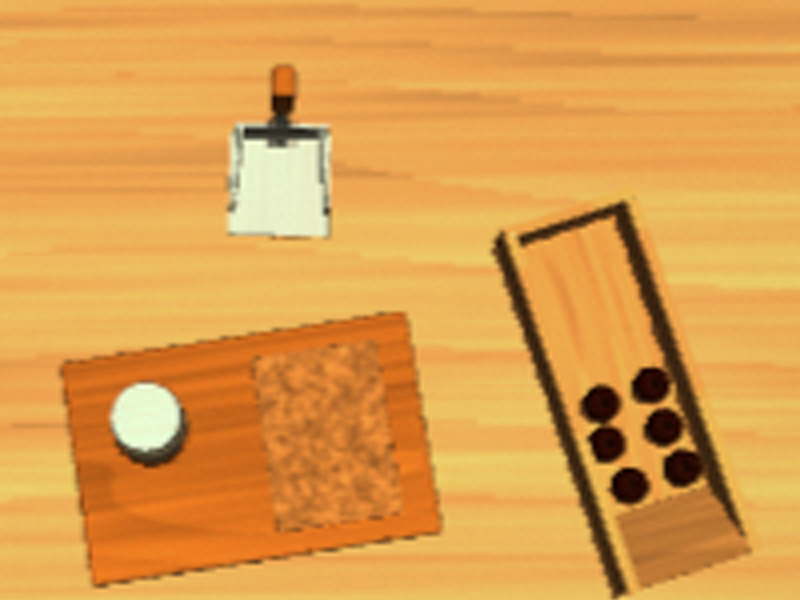

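The enlarged crop (4×, offset (200,110)) shows the mat corners at (255,355), (378,342), (400,515) and (278,530). The scoop's nose points toward the robot. All six nuts sit near the crate's slope and the far floor is bare.

Run:
```python
from m import *
f=np.load("top0.npz");im,P=f["im"],f["P"]
p=camera_params("top");K=np.array(p["intrinsics"]);T=np.array(p["cam_to_world"])
def ray(u,v,z):
    d=T[:3,:3]@np.array([(u-K[0,2])/K[0,0],-(v-K[1,2])/K[1,1],-1]);o=T[:3,3];return np.round((o+d*(z-o[2])/d[2])*1000,1)[:2]
c=[ray(200+(x+.5)/4-.5,110+(y+.5)/4-.5,.012) for x,y in((255,355),(378,342),(400,515),(278,530))];print("mat",np.mean(c,0),*c)
# crate rim in a 17.6deg frame
for a in(17.0,17.6,18.2):
    R=np.array([[np.cos(np.radians(a)),np.sin(np.radians(a))],[-np.sin(np.radians(a)),np.cos(np.radians(a))]])
    m=sel(P,315,395,150,265,.047,.06);q=(P[m][:,:2]*1000)@R.T
    for lo in(-30,):
        mid=np.median(q,0); h,e=np.histogram(q[:,1],np.arange(q[:,1].min(),q[:,1].max()+4,4));print(a,"x",np.percentile(q[:,0],[.5,99.5]),"y",np.percentile(q[:,1],[1,99]),h)
# per-pixel ascii of z for dish and scoop
for u0,u1,v0,v1 in((100,150,185,236),):
  m=sel(P,u0,u1,v0,v1,.025,.06);print("rim",m.sum(),rect(P[m][:,:2]))
for r in range(186,236,2): print(" ".join("%3d"%z if z==z else " --" for z in P[r,102:150:2,2]*1000))
print()
for r in range(122,174,2): print(" ".join("%3d"%z if z==z else " --" for z in P[r,252:290:1,2]*1000))
```

```text
mat [486.575 -81.2  ] [544.  -30.3] [ 552.5 -117.8] [ 429.8 -131.3] [420.  -45.4]
17.0 x [275.82187163 539.30273438] y [-475.35504402 -378.42619265] [105 138  84  10  11  10  11   8  12   9   7  12  10  12   8  11   7  11
  13   9  12  12  97 147  69]
17.6 x [271.44303975 534.88920405] y [-479.18923953 -382.72136199] [124 138  65  12  10  12   7  10  10   9  13   8  12  10   9  10   9   7
  14  11  10  13 121 138  53]
18.2 x [266.83008906 530.36772476] y [-483.89588846 -386.37506863] [ 83 138 103  11  10  13   9   9   8  11  11   8  13   8  11   8  11   8
  11  16   9  10  90 133  93]
rim 358 (array([502.3, 354.4]), array([176.8,  67.9], dtype=float32), np.float32(33.5))
 98  94  92  85  71  57  47  32  14   1  -4   0  -1   2   1  -1  -1   0  -2   0  -1  -1   4  -1
 74  78  70  61  54  40  33  18   1  -2  -4   0  -2  -2  -2   0   3   4   0   7   5  -3   0  -3
  0  -2  31  29  34  25  13   0   4  -3  42  42  10  -5   0  -3   0   1  -3   1  -2  -5   2   0
  0   1   0  -2  -3  -3   0   2  41  39  32  42  30   0  -1   1  -3  -4   1  -2   3   6   8  -2
  0  -1   0   0   0   1   0  41  38 
[... 5232 characters left out ...]
   4   3   0   3   0   3  -1   0   2   8   1   0   5   0   0  -3  -1  -2   0  -2   1  -1   0
  0  -1  -1  -3  -5   4  10   0   3  -3   1  -1   2   0   5  -1   0   3   4   0   3   8   3   7   5   5   1  -2   1   1   0  -3  -1  -2   0   1  -3  -3
  1   0  -3   0   0   3   7   7  --   1   4   9   1   5   7   0   3   9   3   4   7   3   5   3   0   2  -2   7   2   6  -3  -3   1   0   1   2  -2   2
  3  --   4   0   1   0   0   2   2   0   7   0  -7   0   7   0  -4   0   5  -4   0   0  -2   0   1  -6   1   0   7  -1  -2  -1   0   0  -3   1   1   0
 -3   0   3   0   0  -4   1   0  -2  -1  -2   1   0   0  -4   0  -1  -3  -1  -1   6   0   6   0  -1   0  -2   2   0  -2  -1  -6  -2   2   0   0   4  -3
```

Run:
```python
from m import *
f=np.load("top0.npz");im,P=f["im"],f["P"]
m=sel(P,100,150,188,232,.033,.052)
n,l,s,_=cv2.connectedComponentsWithStats(m.astype(np.uint8),connectivity=8)
for k in range(1,n):
    if s[k,4]>40: print("rim",s[k,4],rect(P[l==k][:,:2]))
m=sel(P,122,160,228,262,.07,.1);q=P[m][:,:2]*1000;print("mug",np.percentile(q,[1,99],0))
# scoop: white pan
z=P[...,2]
g=sel(P,250,292,118,142,.117,.14);print("griptop",np.round(P[g].mean(0)*1000,1),np.percentile(P[g]*1000,[2,98],0)[:,:2])
w=(im.min(-1)>95);m=np.zeros_like(w);m[140:172,250:290]=w[140:172,250:290]
for r in range(140,172,2):
    c=np.where(m[r])[0]
    if len(c): print(r,c.min(),c.max(),np.round(P[r,c.min()+2]*1000)[:2],np.round(P[r,c.max()-2]*1000)[:2], np.round(np.nanmean(P[r,c],0)*1000,1))
wl=sel(P,250,292,146,166,.018,.04)
L=wl.copy();L[:,270:]=0;R=wl.copy();R[:,:270]=0
for a in(L,R):
    q=P[a]*1000;k=np.polyfit(q[:,0],q[:,1],1);print("wall",k,np.polyval(k,[640,675,700]))
```

```text
rim 238 (array([510.7, 360. ]), array([105.5,  67.9], dtype=float32), np.float32(33.5))
mug [[386.83742126 254.76905349]
 [450.86160685 338.29651653]]
griptop [712.5 -50.7 128.6] [[702.47139882 -57.22864835]
 [724.22771402 -43.89054693]]
144 258 258 [697. -22.] [705. -10.] [ 7.045e+02 -1.610e+01 -7.000e-01]
146 258 281 [694. -22.] [697. -77.] [696.8 -48.6   6.1]
148 258 281 [691. -22.] [692. -77.] [691.5 -49.3   3.4]
150 258 281 [686. -22.] [685. -77.] [685.4 -49.3   4.2]
152 258 278 [681. -22.] [680. -68.] [679.6 -46.2   4. ]
154 260 278 [674. -28.] [673. -68.] [673.9 -47.7   3.3]
156 260 280 [669. -27.] [667. -74.] [667.8 -50.5   3.8]
158 259 280 [663. -25.] [662. -74.] [662.1 -49.1   3.1]
160 259 279 [657. -24.] [657. -71.] [656.4 -47.6   2.4]
162 259 279 [651. -24.] [650. -71.] [650.6 -47.5   2.1]
164 258 280 [646. -21.] [645. -74.] [644.8 -47.5   1.9]
166 258 280 [639. -21.] [639. -73.] [638.8 -47.4   2.6]
168 269 280 [633. -53.] [634. -73.] [632.6 -63.1   4. ]
wall [-0.10273544 51.18577115] [-14.56490923 -18.16064956 -20.72903551]
wall [ 6.43461309e-02 -1.24977456e+02] [-83.79593251 -81.54381792 -79.93516465]
```

```bash
python3 -m creep '[[1,36,-41,0,0,0,0.1725],[1,36,-41,0,0,0,0.1725],[1,36,-41,0,0,0,0.1725],[1,36,-41,0,0,0,0.1725],[1,36,-41,0,0,0,0.1725]]' 20; python3 -m creep '[[1,37,-43,0,0,0,0.1725],[1,0,0,-50,0,0,0],[1,0,0,-40,0,0,0],[1,0,0,0,0,0,0]]'; python3 -c "
from station import *;o=get_obs();print(o['q'])"
```

```text
t: 0.72
eef_pos: [0.4737, 0.4015, 0.231]
tool_rot: [-0.0, -0.208, 0.978, -0.0]
contact_force: [0.3, 0.6, -1.2]
gripper_width: 1.0
grasp_force: 0.0
t: 1.23
eef_pos: [0.5077, 0.3583, 0.1379]
tool_rot: [-0.004, -0.289, 0.957, -0.001]
contact_force: [0.1, 0.1, -0.0]
gripper_width: 0.996
grasp_force: 0.0
[-0.63929037  0.49397744 -0.10095443  1.76138615  0.06066917  0.89686164
  1.39044211]
```

```bash
python3 -m creep '[[1,2,1,-50,0,0,0],[1,0,0,-40,0,0,0],[1,0,0,-30,0,0,0],[1,0,0,-16,0,0,0],[1,0,0,0,0,0,0]]' 20; python3 -m creep '[[0.8,0,0,0,0,0,0],[0.7,0,0,0,0,0,0],[0.6,0,0,0,0,0,0],[0.5,0,0,0,0,0,0]]' 20
```

```text
t: 1.85
eef_pos: [0.512, 0.3615, 0.0056]
tool_rot: [-0.0, -0.289, 0.957, -0.0]
contact_force: [0.0, 0.0, -0.1]
gripper_width: 1.003
grasp_force: 0.0
t: 2.35
eef_pos: [0.5123, 0.3615, 0.0062]
tool_rot: [0.001, -0.289, 0.957, 0.0]
contact_force: [-0.7, 0.3, 5.6]
gripper_width: 0.767
grasp_force: 23.3
```

```bash
python3 -m creep '[[0.5,0,0,10,0,0,0],[0.5,0,0,30,0,0,0],[0.5,0,0,50,0,0,0],[0.5,0,0,50,0,0,0],[0.5,0,0,0,0,0,0]]'; python3 -m creep '[[0.5,-2,-20,0,0,0,-0.04],[0.5,-2,-40,0,0,0,-0.04],[0.5,-2,-40,0,0,0,-0.04],[0.5,-2,-40,0,0,0,-0.04],[0.5,-2,-40,0,0,0,-0.04]]';python3 -m creep '[[0.5,-2,-40,0,0,0,-0.04],[0.5,-2,-40,0,0,0,-0.04],[0.5,-2,-40,0,0,0,-0.04],[0.5,-2,-40,0,0,0,-0.04],[0.5,-2,-40,0,0,0,-0.04]]';python3 -m creep '[[0.5,-2,-40,0,0,0,-0.033],[0.5,0,-22,0,0,0,0],[0.5,0,0,0,0,0,0],[0.5,0,0,0,0,0,0]]'
python3 - <<'E'
from m import *
im,P=cloud("top");save("t1.png",im[110:270,200:400])
im2,_=cloud("side");save("s1.png",im2[100:300,150:400])
m=sel(P,200,340,150,280,.12,.2);np.savez("t1.npz",im=im,P=P)
E
```

```text
t: 2.98
eef_pos: [0.5142, 0.3629, 0.1502]
tool_rot: [0.004, -0.289, 0.957, 0.002]
contact_force: [-0.3, 0.1, -2.1]
gripper_width: 0.77
grasp_force: 23.2
t: 3.6
eef_pos: [0.4999, 0.1776, 0.1434]
tool_rot: [-0.002, -0.19, 0.982, -0.001]
contact_force: [0.5, -0.7, -1.3]
gripper_width: 0.772
grasp_force: 23.1
t: 4.22
eef_pos: [0.4892, -0.0215, 0.1436]
tool_rot: [-0.002, -0.091, 0.996, -0.0]
contact_force: [0.6, -0.3, -1.0]
gripper_width: 0.769
grasp_force: 23.1
t: 4.72
eef_pos: [0.4886, -0.0803, 0.1444]
tool_rot: [-0.001, -0.076, 0.997, 0.0]
contact_force: [-0.3, 0.7, -1.1]
gripper_width: 0.77
grasp_force: 23.1
```

```bash
python3 -m creep '[[0.5,1,0,-30,0,0,0],[0.5,0,0,-40,0,0,0],[0.5,0,0,-30,0,0,0],[0.5,0,0,-14,0,0,0],[0.5,0,0,0,0,0,0]]'; python3 -m creep '[[0.5,0,0,-4,0,0,0],[0.5,0,0,0,0,0,0]]';python3 -m creep '[[0.5,0,0,-3,0,0,0],[0.5,0,0,0,0,0,0]]'
```

```text
t: 5.45
eef_pos: [0.4905, -0.0803, 0.0308]
tool_rot: [-0.001, -0.077, 0.997, 0.0]
contact_force: [-0.4, 0.1, -0.9]
gripper_width: 0.769
grasp_force: 23.0
t: 5.7
eef_pos: [0.4915, -0.0808, 0.028]
tool_rot: [0.001, -0.077, 0.997, -0.0]
contact_force: [-0.1, 0.1, -1.4]
gripper_width: 0.769
grasp_force: 23.1
t: 5.95
eef_pos: [0.4909, -0.0808, 0.0244]
tool_rot: [0.0, -0.076, 0.997, 0.0]
contact_force: [0.1, -0.8, -1.5]
gripper_width: 0.768
grasp_force: 23.1
```

```bash
python3 -m creep '[[0.5,0,0,-3,0,0,0],[0.5,0,0,0,0,0,0]]'; python3 -m creep '[[0.5,0,0,-2,0,0,0],[0.5,0,0,0,0,0,0]]'
```

```text
t: 6.2
eef_pos: [0.4907, -0.0808, 0.0211]
tool_rot: [-0.0, -0.077, 0.997, 0.0]
contact_force: [0.8, -0.6, -1.9]
gripper_width: 0.769
grasp_force: 23.1
t: 6.45
eef_pos: [0.4907, -0.0808, 0.0191]
tool_rot: [-0.0, -0.077, 0.997, 0.0]
contact_force: [0.1, -0.4, -1.6]
gripper_width: 0.773
grasp_force: 23.1
```

```bash
python3 -m creep '[[0.5,0,0,-1,0,0,0],[0.5,0,0,0,0,0,0]]'; python3 -m creep '[[0.5,0,0,-1,0,0,0],[0.5,0,0,0,0,0,0]]'
```

```text
t: 6.7
eef_pos: [0.4909, -0.0808, 0.0183]
tool_rot: [-0.0, -0.077, 0.997, 0.0]
contact_force: [-0.4, -0.0, -1.4]
gripper_width: 0.769
grasp_force: 23.1
t: 6.95
eef_pos: [0.4909, -0.0808, 0.0181]
tool_rot: [0.0, -0.077, 0.997, 0.0]
contact_force: [-3.5, 1.2, 8.9]
gripper_width: 0.769
grasp_force: 24.5
```

```bash
python3 -m creep '[[0.6,0,0,1,0,0,0],[0.75,0,0,0,0,0,0],[0.9,0,0,0,0,0,0],[1,0,0,0,0,0,0],[1,0,0,0,0,0,0]]'; python3 -m creep '[[1,0,0,20,0,0,0],[1,0,0,50,0,0,0],[1,0,0,60,0,0,0],[1,20,0,60,0,0,0]]';python3 -m creep '[[1,60,10,20,0,0,-0.08],[1,60,20,0,0,0,-0.08],[1,60,0,0,0,0,0],[1,22,0,0,0,0,0],[1,0,0,0,0,0,0]]'
python3 - <<'E'
from m import *
im,P=cloud("top");save("t1.png",cv2.convertScaleAbs(cv2.resize(im[110:270,200:400],(800,640))[:600],alpha=1.8));np.savez("t1.npz",im=im,P=P)
m=sel(P,250,320,190,250,.04,.065)
n,l,s,_=cv2.connectedComponentsWithStats(m.astype(np.uint8),connectivity=8)
for k in range(1,n):
    if s[k,4]>40: print("rim",s[k,4],rect(P[l==k][:,:2]),P[l==k][:,2].mean())
m=sel(P,205,320,180,262,.006,.018);print("tray",m.sum(),rect(P[m][:,:2]))
E
```

```text
t: 7.58
eef_pos: [0.4909, -0.0808, 0.0183]
tool_rot: [-0.0, -0.077, 0.997, 0.0]
contact_force: [-0.6, 0.1, 0.3]
gripper_width: 1.0
grasp_force: 0.0
t: 8.07
eef_pos: [0.5092, -0.081, 0.2092]
tool_rot: [-0.001, -0.076, 0.997, 0.0]
contact_force: [2.5, -0.0, 0.2]
gripper_width: 0.998
grasp_force: 0.0
t: 8.7
eef_pos: [0.7112, -0.051, 0.2258]
tool_rot: [-0.001, 0.003, 1.0, -0.0]
contact_force: [-0.6, 0.2, 0.1]
gripper_width: 0.999
grasp_force: 0.0
tray 1101 (array([482.5, -26.8]), array([321.5, 230.3], dtype=float32), np.float32(89.5))
```

View pics/t1.png

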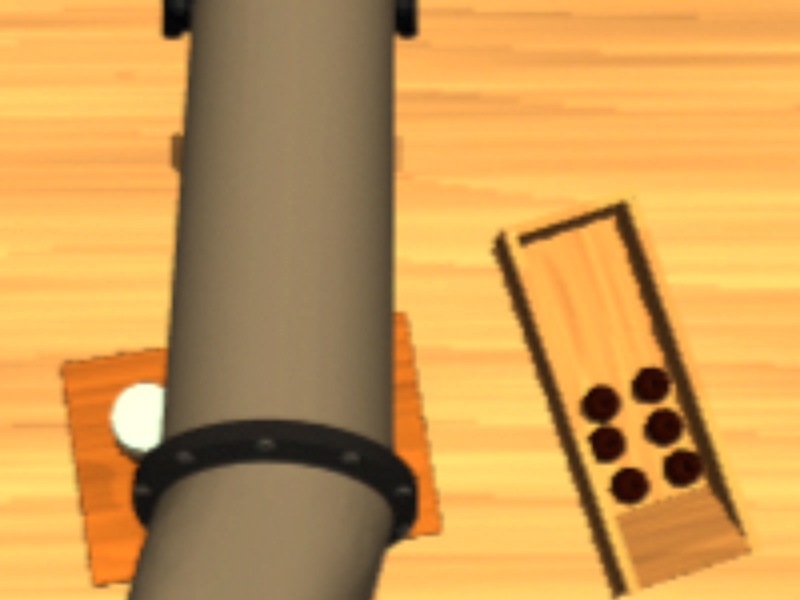

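The arm covers the dish and mat in this view. The jar, at (145,415), is undisturbed, and the nuts haven't moved. I'll grasp the scoop next and check the dish after that.

```bash
python3 -m creep '[[1,1,0,-50,0,0,0],[1,0,0,-50,0,0,0],[1,0,0,-30,0,0,-0.01],[1,0,0,-12,0,0,0],[1,0,0,0,0,0,0]]' 100; python3 -m creep '[[0.2,0,0,0,0,0,0],[-0.3,0,0,0,0,0,0],[-0.6,0,0,0,0,0,0],[-0.8,0,0,0,0,0,0],[-1,0,0,0,0,0,0]]';python3 -m creep '[[-1,0,0,0,0,0,0],[-1,0,0,0,0,0,0]]' 100
```

```text
t: 9.38
eef_pos: [0.7109, -0.0514, 0.0854]
tool_rot: [-0.0, 0.008, 1.0, 0.0]
contact_force: [0.1, 0.2, 0.3]
gripper_width: 1.002
grasp_force: 0.0
t: 10.0
eef_pos: [0.7118, -0.0514, 0.0855]
tool_rot: [0.0, 0.008, 1.0, -0.0]
contact_force: [0.1, -0.4, 2.1]
gripper_width: 0.176
grasp_force: 97.2
t: 10.25
eef_pos: [0.7118, -0.0513, 0.0855]
tool_rot: [0.0, 0.008, 1.0, -0.0]
contact_force: [-0.3, -0.1, 3.5]
gripper_width: 0.172
grasp_force: 97.2
```

```bash
python3 -m creep '[[-1,0,0,20,0,0,0],[-1,0,0,40,0,0,0],[-1,0,0,40,0,0,0],[-1,-18,-41,0,0,0,0.065],[-1,-19,-41,0,0,0,0.065]]'; python3 -m creep '[[-1,-18,-41,0,0,0,0.065],[-1,-19,-41,0,0,0,0.065],[-1,-19,-41,0,0,0,0.063],[-1,0,0,0,0,0,0],[-1,0,0,0,0,0,0]]'
python3 - <<'E'
from m import *
im,P=cloud("top");save("t2.png",cv2.convertScaleAbs(cv2.resize(im[110:270,200:400],(750,600)),alpha=1.8));np.savez("t2.npz",im=im,P=P)
m=sel(P,250,320,190,250,.04,.065)
n,l,s,_=cv2.connectedComponentsWithStats(m.astype(np.uint8),connectivity=8)
for k in range(1,n):
    if s[k,4]>40: print("rim",s[k,4],rect(P[l==k][:,:2]),P[l==k][:,2].mean())
print(get_obs()["q"])
E
```

```text
t: 10.88
eef_pos: [0.6745, -0.1337, 0.1868]
tool_rot: [0.001, -0.058, 0.998, -0.0]
contact_force: [-0.7, -1.4, -0.2]
gripper_width: 0.178
grasp_force: 97.6
t: 11.5
eef_pos: [0.6187, -0.2558, 0.1857]
tool_rot: [0.0, -0.152, 0.988, 0.0]
contact_force: [0.1, 0.9, -1.3]
gripper_width: 0.176
grasp_force: 97.6
rim 206 (array([489.5, -82.2]), array([104.,  66.], dtype=float32), np.float32(8.8)) 0.052381552585901194
[ 0.22291499  0.50999625  0.10595589  1.61893845 -0.0620935   1.01558451
  2.2264281 ]
```

View pics/t2.png

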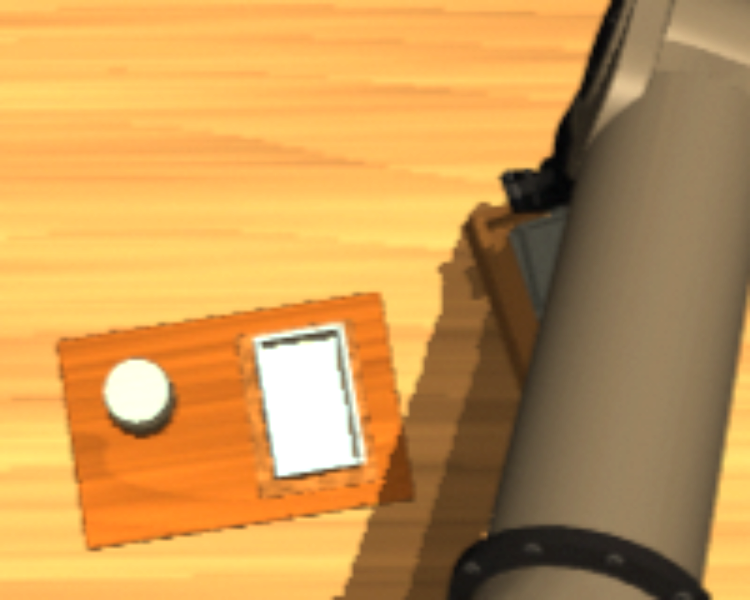

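The dish is centred on the mat at (489.5,-82.2), yaw 8.8°, and the jar hasn't moved. The scoop is above the crate's bare floor.

```bash
python3 -m creep '[[-1,0,0,-30,0,0,0],[-1,0,0,-18,0,0,0],[-1,0,0,0,0,0,0]]'
python3 - <<'E'
from m import *
im,P=cloud("side");save("s2.png",cv2.convertScaleAbs(cv2.resize(im[150:340,220:400],(720,600)),alpha=1.8))
E
```

```text
t: 11.92
eef_pos: [0.6178, -0.2547, 0.1353]
tool_rot: [-0.002, -0.153, 0.988, 0.001]
contact_force: [0.5, 0.1, -0.9]
gripper_width: 0.174
grasp_force: 97.5
```

View pics/s2.png

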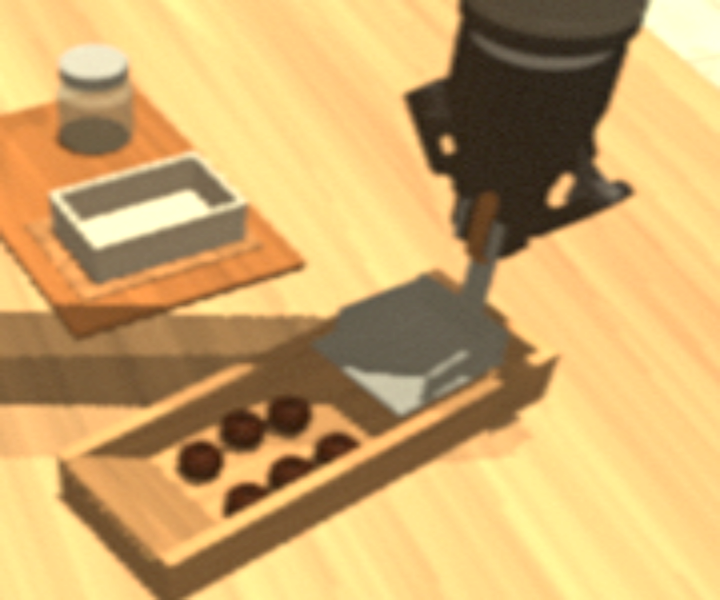

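The scoop is lined up inside the crate walls, with its nose at about (400,410) facing the nuts. I'll lower it until it touches.

```bash
python3 -m creep '[[-1,0,-1,-25,0,0,0],[-1,0,0,-13,0,0,0],[-1,0,0,0,0,0,0],[-1,0,0,0,0,0,0]]';python3 -m creep '[[-1,0,0,-2,0,0,0],[-1,0,0,0,0,0,0]]';python3 -m creep '[[-1,0,0,-1,0,0,0],[-1,0,0,0,0,0,0]]'
```

```text
t: 12.48
eef_pos: [0.6192, -0.2575, 0.1001]
tool_rot: [0.001, -0.153, 0.988, -0.0]
contact_force: [0.2, -0.1, -2.0]
gripper_width: 0.178
grasp_force: 97.6
t: 12.72
eef_pos: [0.6187, -0.2573, 0.0975]
tool_rot: [0.0, -0.153, 0.988, -0.0]
contact_force: [-0.5, 0.7, -1.2]
gripper_width: 0.172
grasp_force: 97.6
t: 12.98
eef_pos: [0.6184, -0.2573, 0.0961]
tool_rot: [-0.0, -0.153, 0.988, 0.0]
contact_force: [-0.9, 1.1, -1.6]
gripper_width: 0.173
grasp_force: 97.6
```

```bash
python3 -m creep '[[-1,0,1,-1,0,0,0],[-1,0,0,0,0,0,0]]';python3 -m creep '[[-1,0,0,-1,0,0,0],[-1,0,0,0,0,0,0]]';python3 -m creep '[[-1,0,0,-1,0,0,0],[-1,0,0,0,0,0,0]]'
```

```text
t: 13.22
eef_pos: [0.6185, -0.2561, 0.095]
tool_rot: [-0.0, -0.153, 0.988, 0.0]
contact_force: [-0.8, 0.3, -0.5]
gripper_width: 0.177
grasp_force: 97.6
t: 13.48
eef_pos: [0.6184, -0.2563, 0.094]
tool_rot: [-0.0, -0.152, 0.988, 0.0]
contact_force: [-0.6, 0.2, -1.2]
gripper_width: 0.17
grasp_force: 97.6
t: 13.72
eef_pos: [0.6187, -0.2563, 0.0935]
tool_rot: [0.0, -0.152, 0.988, -0.0]
contact_force: [-1.2, 0.0, 2.6]
gripper_width: 0.175
grasp_force: 98.3
```

```bash
python3 -m creep '[[-1,-9.5,-3,0.3,0,0,0],[-1,-11.4,-3.6,0,0,0,0],[-1,-11.4,-3.6,0,0,0,0],[-1,-11.4,-3.6,0,0,0,0],[-1,-11.4,-3.6,0,0,0,0]]';python3 -m creep '[[-1,-11.4,-3.6,0,0,0,0],[-1,-11.4,-3.6,0,0,0,0],[-1,-9.5,-3,0,0,0,0],[-1,-9.5,-3,0,0,0,0],[-1,0,0,0,0,0,0]]'
python3 - <<'E'
from m import *
o=get_obs()["eef_pos"]*1000;d=o[:2]-[483.2,-298.8];print("crate frame handle",d@[.9532,.3024],d@[-.3024,.9532])
im,P=cloud("side");save("s3.png",cv2.convertScaleAbs(cv2.resize(im[220:340,220:370],(750,600)),alpha=1.8))
E
```

```text
t: 14.35
eef_pos: [0.5626, -0.274, 0.0935]
tool_rot: [0.0, -0.152, 0.988, -0.0]
contact_force: [1.7, 0.8, 0.2]
gripper_width: 0.176
grasp_force: 97.7
t: 14.98
eef_pos: [0.5202, -0.2875, 0.0934]
tool_rot: [-0.001, -0.152, 0.988, 0.0]
contact_force: [-1.1, 0.3, 4.3]
gripper_width: 0.173
grasp_force: 98.2
crate frame handle 38.705649324094104 -0.3813109838926606
```

View pics/s3.png

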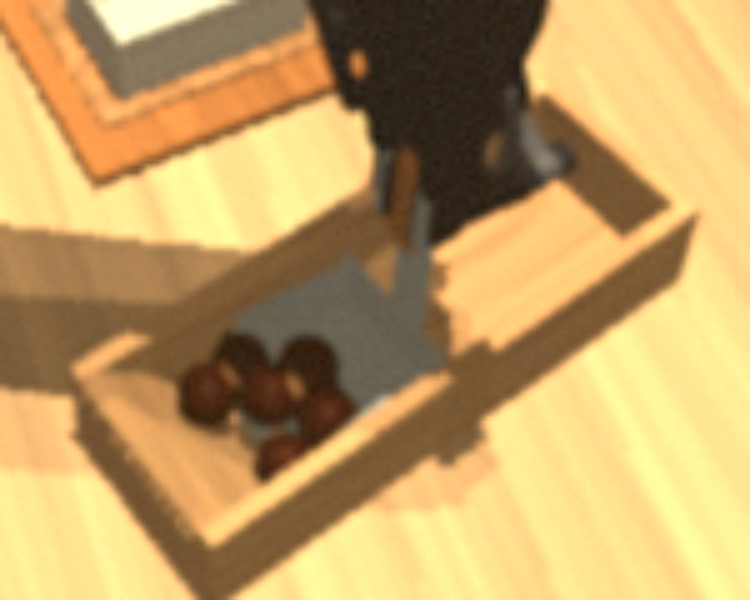

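The nuts are bunched at and on the pan's lip, around (260,395), against the slope. Next I'll push a bit more and curl the nose up along the slope.

```bash
python3 -m creep '[[-1,-3.8,-1.2,0.3,0,0,0],[-1,0,0,0.5,-0.021,0.067,0],[-1,0,0,0,-0.021,0.067,0],[-1,0,0,-1,-0.021,0.067,0],[-1,0,0,-1,-0.021,0.067,0]]';python3 -m creep '[[-1,0,0,-1,-0.021,0.067,0],[-1,0,0,0,0,0,0],[-1,0,0,0,0,0,0]]'
python3 - <<'E'
from m import *
im,P=cloud("side");save("s4.png",cv2.convertScaleAbs(cv2.resize(im[220:340,220:370],(750,600)),alpha=1.8))
print(get_obs()["q"])
E
```

```text
t: 15.65
eef_pos: [0.5175, -0.2878, 0.0916]
tool_rot: [-0.14, -0.151, 0.978, -0.021]
contact_force: [0.5, 0.0, -2.2]
gripper_width: 0.172
grasp_force: 97.5
t: 16.02
eef_pos: [0.5172, -0.2883, 0.0909]
tool_rot: [-0.173, -0.15, 0.973, -0.026]
contact_force: [0.5, 0.1, -2.1]
gripper_width: 0.175
grasp_force: 97.5
[0.15488677 0.65333111 0.20193549 1.68673289 0.09366166 1.09782177
 2.15491425]
```

View pics/s4.png

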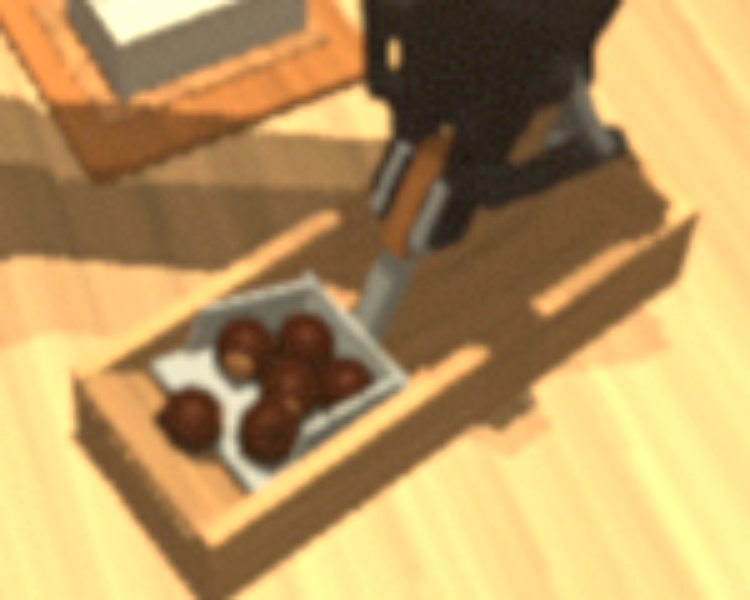

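Five nuts sit in the pan at about (240–370, 340–430), and one is at the lip at (190,420). I'll lift slowly.

```bash
python3 -m creep '[[-1,0,0,8,0,0,0],[-1,0,0,12,0,0,0],[-1,0,0,16,0,0,0],[-1,0,0,20,0,0,0],[-1,0,0,20,0,0,0]]';python3 -m creep '[[-1,0,0,20,0,0,0],[-1,0,0,20,0,0,0],[-1,0,0,14,0,0,0],[-1,0,0,0,0,0,0],[-1,0,0,0,0,0,0]]'
python3 - <<'E'
from m import *
im,P=cloud("side");np.savez("s5.npz",im=im,P=P)
m=sel(P,215,375,150,345,-.01,.3)&(im.max(-1)<60)&(im[...,0]>im[...,2]+8)
n,l,s,c=cv2.connectedComponentsWithStats(m.astype(np.uint8))
for k in range(1,n):
    if s[k,4]>15: print(s[k,:5],np.round(np.nanmedian(P[l==k],0)*1000))
E
```

```text
t: 16.7
eef_pos: [0.518, -0.2882, 0.1691]
tool_rot: [-0.172, -0.15, 0.973, -0.026]
contact_force: [-0.6, 0.6, -1.8]
gripper_width: 0.171
grasp_force: 97.5
t: 17.32
eef_pos: [0.5174, -0.2878, 0.2206]
tool_rot: [-0.173, -0.15, 0.973, -0.026]
contact_force: [-0.3, 0.4, -2.4]
gripper_width: 0.175
grasp_force: 97.6
[ 297  170   55   77 1091] [ 530. -296.  276.]
[258 239  41  36 688] [ 453. -312.  178.]
[328 253  14  16 142] [ 618. -259.   28.]
[282 259  21  16 119] [ 473. -336.  167.]
[307 262  20  14  48] [ 579. -255.   10.]
[251 298  23  20 135] [ 425. -314.   23.]
```

```bash
python3 -m creep '[[-1,-1,5,0,0,0,-0.1],[-1,-1,8,0,0,0,-0.17],[-1,-1,8,0,0,0,-0.17],[-1,-1,8,0,0,0,-0.17],[-1,-1,8,0,0,0,-0.17]]';python3 -m creep '[[-1,-1,8,0,0,0,-0.17],[-1,-1,8,0,0,0,-0.17],[-1,-1,8,0,0,0,-0.17],[-1,0,8,0,0,0,-0.17],[-1,0,8,0,0,0,-0.17]]';python3 -m creep '[[-1,0,4,0,0,0,-0.094],[-1,0,0,0,0,0,0],[-1,0,0,0,0,0,0]]'
cat > st.py <<'E'
from m import *
from scipy.spatial.transform import Rotation as R
o=get_obs();w=o["tool_rot"];M=R.from_quat([w[1],w[2],w[3],w[0]]).as_matrix()
y=M[:,1]; z=-M[:,2]; x=np.cross(y,z)   # scoop axes
if y@[0.988,0.153,0]<0: pass
print("scoop x",x.round(3),"yaw",np.degrees(np.arctan2(x[1],x[0])).round(1),"nose-up",np.degrees(np.arcsin(-x[2])).round(1),"roll",y[2].round(3))
p=o["eef_pos"]*1000;n=p-82*x-85.5*z;b=p-6*x-85.5*z
s=np.array([.153,-.988]);t=np.array([.988,.153]);d=lambda q:((q[:2]-[489.5,-82.2])@s).round(1)
print("tcp",p.round(1),"t",d(p),"nose t",d(n),"side",((n[:2]-[489.5,-82.2])@t).round(1),"z",n[2].round(1),"back z",b[2].round(1)); print(o["q"].round(2),o["t"])
E
python3 st.py
```

```text
t: 18.0
eef_pos: [0.5125, -0.2507, 0.2202]
tool_rot: [-0.17, 0.234, 0.956, 0.042]
contact_force: [-0.2, 0.1, -1.8]
gripper_width: 0.174
grasp_force: 97.5
t: 18.62
eef_pos: [0.5093, -0.211, 0.2203]
tool_rot: [-0.138, 0.608, 0.775, 0.107]
contact_force: [0.2, 0.5, -0.9]
gripper_width: 0.173
grasp_force: 97.5
t: 19.0
eef_pos: [0.5098, -0.2071, 0.2209]
tool_rot: [-0.133, 0.64, 0.748, 0.114]
contact_force: [-0.7, -0.5, -2.1]
gripper_width: 0.171
grasp_force: 97.7
scoop x [ 0.145 -0.928 -0.344] yaw -81.1 nose-up 20.1 roll 0.0
tcp [ 509.8 -207.1  220.9] t 126.5 nose t 20.1 side 0.8 z 168.8 back z 142.6
[ 0.08  0.44  0.49  1.76 -0.49  1.27  0.92] 19.0
```

```bash
python3 -m creep '[[-1,-0.7,4.5,-15,-0.0667,-0.0103,0],[-1,-0.7,4.5,-18,-0.0667,-0.0103,0],[-1,-0.7,4.5,-18,-0.0667,-0.0103,0],[-1,-0.7,4.4,-15,-0.0667,-0.0103,0],[-1,0,0,-12,0,0,0]]';python3 -m creep '[[-1,0,0,0,0,0,0],[-1,0,0,0,0,0,0]]';python3 st.py
```

```text
t: 19.62
eef_pos: [0.5073, -0.1871, 0.1425]
tool_rot: [-0.031, 0.649, 0.76, 0.027]
contact_force: [1.7, 0.3, -1.4]
gripper_width: 0.172
grasp_force: 97.5
t: 19.88
eef_pos: [0.5073, -0.1905, 0.1436]
tool_rot: [-0.03, 0.651, 0.758, 0.027]
contact_force: [0.2, -0.0, -1.5]
gripper_width: 0.169
grasp_force: 97.4
scoop x [ 0.151 -0.985 -0.081] yaw -81.3 nose-up 4.6 roll 0.001
tcp [ 507.3 -190.5  143.6] t 109.7 nose t 21.1 side 1.3 z 65.0 back z 58.9
[-0.12  0.42  0.52  1.96 -0.36  0.89  0.76] 19.875
```

```bash
python3 -m creep '[[-1,-0.8,5.3,3.2,-0.0568,-0.0088,0],[-1,-0.8,5.3,3.8,-0.0568,-0.0088,0],[-1,-0.8,5.3,3.8,-0.0568,-0.0088,0],[-1,-0.8,5.3,3.8,-0.0568,-0.0088,0],[-1,0,0,0,0,0,0]]';python3 -m creep '[[-1,0,0,0,0,0,0],[-1,0,0,0,0,0,0],[-1,0,0,0,0,0,0]]';python3 st.py
python3 -m creep '[[-1,-0.8,5,3,-0.0494,-0.0077,0],[-1,-0.8,5,3,-0.0494,-0.0077,0],[-1,-0.8,5,3,-0.0494,-0.0077,0],[-1,0,0,0,0,0,0],[-1,0,0,0,0,0,0]]';python3 st.py
python3 -m creep '[[-1,-1,6.6,2.2,-0.0593,-0.0092,0],[-1,-1,6.6,2.2,-0.0593,-0.0092,0],[-1,-1,6.6,2.2,-0.0593,-0.0092,0],[-1,-1,6.6,2.2,-0.0593,-0.0092,0],[-1,-1,6.6,2.2,-0.0593,-0.0092,0]]';python3 -m creep '[[-1,0,0,0,0,0,0],[-1,0,0,0,0,0,0],[-1,0,0,0,0,0,0]]';python3 st.py
python3 - <<'E'
from m import *
im,P=cloud("side");save("s6.png",cv2.convertScaleAbs(cv2.resize(im[150:340,200:370],(680,600)),alpha=1.8))
E
```

```text
t: 20.5
eef_pos: [0.5043, -0.1671, 0.1583]
tool_rot: [0.057, 0.648, 0.758, -0.047]
contact_force: [-0.6, 0.1, -1.2]
gripper_width: 0.173
grasp_force: 97.7
t: 20.88
eef_pos: [0.5037, -0.1688, 0.1579]
tool_rot: [0.057, 0.65, 0.757, -0.048]
contact_force: [0.7, 0.6, -1.5]
gripper_width: 0.171
grasp_force: 97.7
scoop x [ 0.149 -0.978  0.148] yaw -81.3 nose-up -8.5 roll 0.001
tcp [ 503.7 -168.8  157.9] t 87.7 nose t 19.3 side 1.0 z 61.2 back z 72.4
[-0.41  0.35  0.64  2.05 -0.1   0.75  0.43] 20.875
t: 21.5
eef_pos: [0.5014, -0.1535, 0.1669]
tool_rot: [0.113, 0.644, 0.751, -0.096]
contact_force: [0.7, -1.0, -1.4]
gripper_width: 0.172
grasp_force: 97.8
scoop x [ 0.145 -0.945  0.294] yaw -81.3 nose-up -17.1 roll 0.001
tcp [ 501.4 -153.5  166.9] t 72.2 nose t 19.0 side 1.0 z 61.1 back z 83.4
[-0.62  0.34  0.75  2.1   0.09  0.71  0.18] 21.5
t: 22.12
eef_pos: [0.4965, -0.1206, 0.178]
tool_rot: [0.225, 0.623, 0.725, -0.192]
contact_force: [0.3, 0.0, -1.3]
gripper_width: 0.171
grasp_force: 97.7
t: 22.5
eef_pos: [0.4963, -0.1212, 0.1781]
tool_rot: [0.224, 0.623, 0.725, -0.191]
contact_force: [0.1, -0.8, -1.1]
gripper_width: 0.176
grasp_force: 97.8
scoop x [ 0.124 -0.817  0.563] yaw -81.4 nose-up -34.2 roll 0.002
tcp [ 496.3 -121.2  178.1] t 39.5 nose t 19.9 side 1.0 z 61.2 back z 104.0
[-1.01  0.44  0.95  2.17  0.38  0.71 -0.26] 22.5
```

View pics/s6.png

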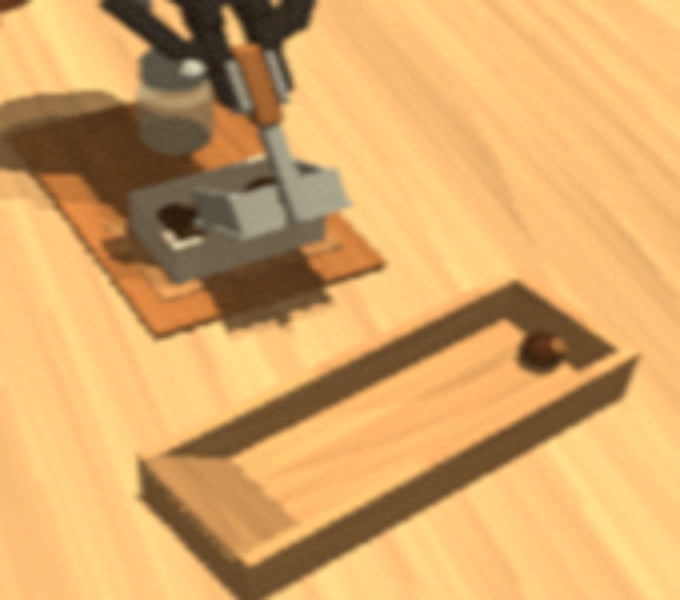

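One nut is left in the crate, at (540,350), and the rest are in the dish under the scoop. I'll raise the scoop straight up, level it and take it back to its original bare spot.

```bash
python3 -m creep '[[-1,0,0,15,0,0,0],[-1,0,0,30,0,0,0],[-1,0,0,40,0,0,0],[-1,0,0,0,0.0988,0.0153,0],[-1,0,0,0,0.0988,0.0153,0]]'; python3 -m creep '[[-1,0,0,0,0.0988,0.0153,0],[-1,0,0,0,0.0988,0.0153,0],[-1,0,0,0,0.0988,0.0153,0],[-1,0,0,0,0.0988,0.0153,0],[-1,0,0,0,0,0,0]]'; python3 -m creep '[[-1,24,8,0,0,0,0.17],[-1,24,8,0,0,0,0.17],[-1,24,8,0,0,0,0.17],[-1,24,8,0,0,0,0.17],[-1,24,8,0,0,0,0.17]]'; python3 -m creep '[[-1,24,8,0,0,0,0.17],[-1,24,8,0,0,0,0.17],[-1,24,8,0,0,0,0.17],[-1,20,4,0,0,0,0.043],[-1,0,0,0,0,0,0]]';python3 -m creep '[[-1,0,0,0,0,0,0]]'; python3 st.py
```

```text
t: 23.18
eef_pos: [0.4965, -0.1199, 0.2633]
tool_rot: [0.15, 0.638, 0.745, -0.126]
contact_force: [-0.8, -0.5, -1.9]
gripper_width: 0.171
grasp_force: 97.7
t: 23.8
eef_pos: [0.4959, -0.1231, 0.2632]
tool_rot: [0.001, 0.653, 0.757, 0.001]
contact_force: [0.4, -0.1, -1.2]
gripper_width: 0.177
grasp_force: 97.6
t: 24.42
eef_pos: [0.6169, -0.0788, 0.2625]
tool_rot: [-0.0, 0.277, 0.961, -0.0]
contact_force: [-0.1, -0.5, -1.4]
gripper_width: 0.171
grasp_force: 97.8
t: 25.05
eef_pos: [0.709, -0.0502, 0.262]
tool_rot: [-0.001, 0.006, 1.0, -0.0]
contact_force: [-1.5, -0.0, -0.9]
gripper_width: 0.175
grasp_force: 97.8
t: 25.18
eef_pos: [0.7076, -0.0519, 0.2625]
tool_rot: [-0.001, 0.008, 1.0, -0.0]
contact_force: [-0.0, -0.3, -1.9]
gripper_width: 0.172
grasp_force: 97.8
scoop x [ 1.    -0.015 -0.002] yaw -0.9 nose-up 0.1 roll -0.0
tcp [707.6 -51.9 262.5] t 3.4 nose t -10.4 side 139.1 z 177.2 back z 177.0
[-0.33  0.55  0.49  1.45 -0.27  1.21  1.75] 25.175
```

```bash
python3 -m creep '[[-1,8,0,-45,0,0,0],[-1,0,0,-50,0,0,0],[-1,0,0,-40,0,0,0],[-1,0,0,-30,0,0,0],[-1,0,0,0,0,0,0]]'; python3 -m creep '[[-1,0,0,-5,0,0,0],[-1,0,0,0,0,0,0],[-1,0,0,-3,0,0,0],[-1,0,0,0,0,0,0]]'; python3 st.py
```

```text
t: 25.8
eef_pos: [0.7137, -0.0518, 0.0955]
tool_rot: [-0.003, 0.008, 1.0, 0.0]
contact_force: [-0.1, 0.0, -1.1]
gripper_width: 0.169
grasp_force: 97.7
t: 26.3
eef_pos: [0.7165, -0.052, 0.0901]
tool_rot: [-0.0, 0.007, 1.0, 0.001]
contact_force: [0.4, -0.9, -1.2]
gripper_width: 0.177
grasp_force: 97.7
scoop x [ 1.    -0.015 -0.001] yaw -0.8 nose-up 0.0 roll 0.001
tcp [716.5 -52.   90.1] t 4.9 nose t -9.0 side 148.0 z 4.7 back z 4.6
[-0.29  0.72  0.42  1.57 -0.35  0.93  1.81] 26.3
```

```bash
python3 -m creep '[[-1,0,0,-2,0,0,0],[-1,0,0,0,0,0,0]]'; python3 -m creep '[[-1,0,0,-1.5,0,0,0],[-1,0,0,0,0,0,0]]';  python3 -m creep '[[-1,0,0,-1,0,0,0],[-1,0,0,0,0,0,0]]'
```

```text
t: 26.55
eef_pos: [0.7163, -0.052, 0.0876]
tool_rot: [-0.001, 0.007, 1.0, 0.001]
contact_force: [-0.2, -0.2, -1.9]
gripper_width: 0.173
grasp_force: 97.7
t: 26.8
eef_pos: [0.7163, -0.052, 0.0861]
tool_rot: [-0.001, 0.007, 1.0, 0.001]
contact_force: [0.1, -0.0, -2.1]
gripper_width: 0.172
grasp_force: 97.7
t: 27.05
eef_pos: [0.7166, -0.052, 0.0856]
tool_rot: [-0.0, 0.007, 1.0, 0.001]
contact_force: [0.3, -0.0, 0.4]
gripper_width: 0.177
grasp_force: 98.2
```

```bash
python3 -m creep '[[-0.5,0,0,0,0,0,0],[-0.2,0,0,0,0,0,0],[0.2,0,0,0,0,0,0],[0.6,0,0,0,0,0,0],[1,0,0,0,0,0,0]]' 20; python3 -m creep '[[1,0,0,0,0,0,0],[1,0,0,15,0,0,0],[1,0,0,45,0,0,0],[1,0,0,55,0,0,0],[1,0,0,55,0,0,0]]'; python3 -m creep '[[1,-10,60,20,0,0,0],[1,-20,60,0,0,0,0],[1,-20,60,0,0,0,0],[1,-30,60,0,0,0,0],[1,0,0,0,0,0,0]]'; python3 -m creep '[[1,0,0,0,0,0,0]]'
python3 - <<'E'
from m import *
im,P=cloud("top");save("t7.png",cv2.convertScaleAbs(cv2.resize(im[110:270,200:400],(750,600),interpolation=cv2.INTER_CUBIC),alpha=1.8))
m=sel(P,250,320,190,250,.046,.065)
n,l,s,_=cv2.connectedComponentsWithStats(m.astype(np.uint8),connectivity=8)
for k in range(1,n):
    if s[k,4]>40: print("rim",s[k,4],rect(P[l==k][:,:2]))
for nm,b,z in(("soap",(85,125,160,195),(.1,.2)),("mug",(122,172,228,260),(.05,.1)),("jar",(222,250,202,232),(.05,.12)),("scoop",(250,292,115,175),(.06,.15)),("pan",(250,292,115,175),(.015,.04))):
    m=sel(P,*b,*z);print(nm,m.sum(),m.any() and rect(P[m][:,:2]))
E
```

```text
t: 27.68
eef_pos: [0.7164, -0.052, 0.0853]
tool_rot: [-0.001, 0.007, 1.0, 0.001]
contact_force: [-0.0, 0.5, 0.2]
gripper_width: 0.982
grasp_force: 0.0
t: 28.3
eef_pos: [0.7163, -0.0522, 0.2583]
tool_rot: [-0.0, 0.008, 1.0, 0.001]
contact_force: [1.8, 0.0, 0.4]
gripper_width: 1.0
grasp_force: 0.0
t: 28.92
eef_pos: [0.6366, 0.1888, 0.2756]
tool_rot: [-0.001, 0.002, 1.0, 0.003]
contact_force: [0.7, -0.6, -0.5]
gripper_width: 0.999
grasp_force: 0.0
t: 29.05
eef_pos: [0.6394, 0.1805, 0.2759]
tool_rot: [0.0, 0.007, 1.0, 0.0]
contact_force: [-0.9, -0.1, 0.0]
gripper_width: 1.001
grasp_force: 0.0
rim 195 (array([489.5, -82.1]), array([104.2,  66.1], dtype=float32), np.float32(8.8))
soap 329 (array([595.1, 403.6]), array([52.5, 47.4], dtype=float32), np.float32(154.6))
mug 0 False
jar 287 (array([491.6,  42.2]), array([49.4, 46.8], dtype=float32), np.float32(88.2))
scoop 69 (array([716.9, -53.7]), array([20.1, 14.2], dtype=float32), np.float32(179.8))
pan 107 (array([684.3, -52. ]), array([71.2, 63.1], dtype=float32), np.float32(89.1))
```

View pics/t7.png

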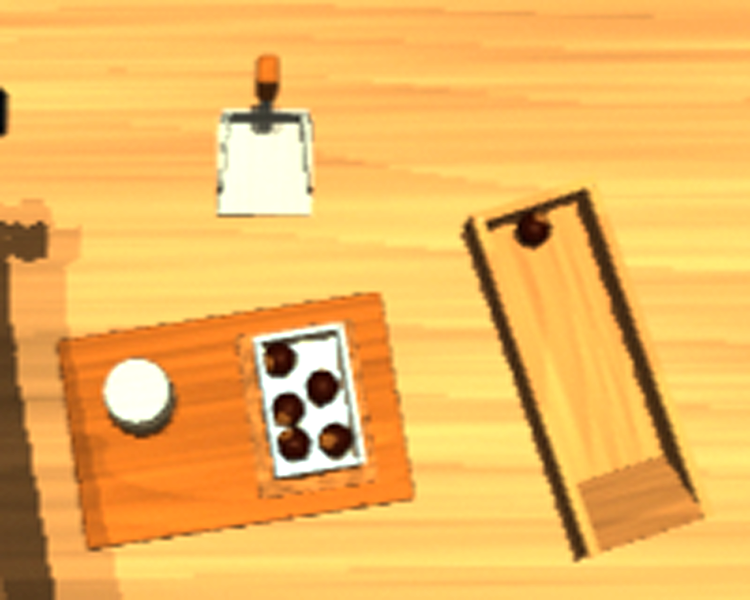

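The dish holds five nuts, at about (280–335, 355–440), and is still centred on the mat. The scoop is flat on the counter at (265,160), one nut is in the crate at (533,230), and the jar and soap bottle haven't moved. The arm only covers the mug in this view and never passed near it after the dish grasp.

```bash
python3 -m creep '[[1,0,0,0,0,0,0],[1,0,0,0,0,0,0],[1,0,0,0,0,0,0]]' && python3 -c "
from station import *;print(hand_in())"
```

```text
t: 29.48
eef_pos: [0.6394, 0.1803, 0.2748]
tool_rot: [-0.001, 0.008, 1.0, 0.001]
contact_force: [0.1, 0.3, -0.1]
gripper_width: 0.999
grasp_force: 0.0
the job is handed in; nothing more can be done
None
```

I handed the job in at 29.5 s: the dish is centred on the cork mat with five chestnuts in it, the scoop is flat on the bare counter, and the soap bottle and jar haven't moved; the arm hid the mug in the last picture, so I couldn't check it.

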